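Pin down the hold-down bar of a soil-extraction shaker

ROBOT

A 6-joint arm with a two-finger parallel gripper is mounted at the origin on the work surface. World frame = base frame: x ahead of the robot, y to its left, z up, the work surface at z = 0. Lengths are in m, angles in rad, forces in N, time in s.
With the tool pointing down it reaches from about 0.375 to 0.975 m from the base axis. Payload 3.8 kg.
Tool frame: the origin (TCP) lies midway between the tips of the shut fingers; the grasp point (between the pads) lies 19 mm behind it; z points along the fingers, y is the line along which they close (so a half turn about z gives the same grasp; the last joint's range is limited). The gripper opens to 85 mm and grips with 20 to 120 N. Pads are 22 mm wide; open, the fingers measure 114 mm over their backs; the gripper's body (76 mm by 85 mm) begins 54 mm behind the grasp point. The pads swing forward as they close: fully open they stand 13 mm farther back than shut.
Start: joints at [-1.189, 0.264, 1.604, -0, 1.274, -0.037], TCP at [0.274, -0.617, 0.231] pointing down, gripper open.
Joint ranges: [-2.63, 2.63], [-0.94, 2.18], [0.31, 2.57], [-1.31, 4.45], [0, 2.66], [-2.55, 2.55]. Speed limits (rad/s): [2.57, 2.57, 3.14, 3.14, 3.14, 3.14].

INTERFACE

Orientations are given as a rotation vector (axis times angle).
In Python, from workcell import status, read_camera, workorder, masks_of gives the robot as it stands.
- The arm moves only by the tool drive_tool, never from a script. Its argument "rows" is a list of rows, each a list of 7 numbers: the turn, a rotation vector about the tool's x, y, z in degrees, then the shift along the tool's x, y, z in m, then the opening, from 0 (shut) to 1 (fully open). In form: [[ax, ay, az, tx, ty, tz, claw], ...]. A call has 1 to 8 rows; each row shifts and turns the commanded pose from where the row before left it, along the tool's axes as they then stand; what a row does not reach is not made up. A row lasts 1/12 s, in which the tool goes at most 41.7 mm and 7.16 degrees, less where a joint would pass 70% of its speed; a pose out of reach is approached as far as the arm can. A call is refused whole if a number of a shift passes 0.0417 or a number of a turn 7.16, either way. A call with a gripper value outside its range is refused whole. The fingers move at their own pace and stop on an object; "force" is the grip in N (left out, the last holds). Time passes only in rows, so rows that do not move let the fingers close. It gives the time, the measured TCP pose, the force, the opening and the grip force at its end, in the units of the state.
- status.read_state(): the state, without advancing time (a new reading comes with each control period).
- read_camera(name): name is "side" or "top"; returns a dict with "color" (480x640x3 uint8, red, green, blue), "intrinsics" (3x3 intrinsics, pixels), "world_from_camera" (4x4, takes a point from camera to world coordinates). Camera axes: x right, y up, looking along -z (the intrinsics and any distortion apply to the point x, -y, -z); pixel columns grow to the right and rows downward; lengths in m; the calibration is good to about 2 mm. A picture is of the moment at which its call begins. There is no depth.
- workorder.finish_job(): hands the job in; it is judged then, once.
Trained networks look in a picture, given as the dict that the camera call returned (one of the last four; its "shot" number tells which), for a name from the list of things; names that differ only in an ending like _2 or _b are one class to them, and where a whole thing is asked for, a point or a joint stands for the part that bears it (a point fixed in the world has none). Each returns a list of dicts, best first, with "score" (0 to 1); they miss things now and then, are a little off and sometimes report something else, mostly with a low value. They report only what shows in the picture. A call takes as long as a camera call. They do not tell look-alikes from the thing itself.
- masks_of(picture, name): "mask" (480x640 bool, what is visible of it) and "bbox" ([left, top, right, bottom] in pixels, round what is visible of it).
The state is a dict: "time": time; "q": joint angles; "joint_vel": joint speeds; "joint_torque": joint torques, N m; "tool_pos": TCP position; "tcp_rot": TCP orientation; "wrist_force": force on the tool from outside, world axes, zero at the start; "torque": the same for the moment, N m; "width": opening from 0.0 (shut) to 1.0 (fully open); "grip_force": force on a finger pad.
Only numpy, scipy, OpenCV 4.12 (cv2) and the standard library are available. Lean on these libraries where they do the work, as an engineer would, in place of code of your own. Each camera call takes 0.05 s, during which the arm holds its last target. There are 200 camera calls.

TASK

The shaker's hold-down bar is down over the bottles but not locked. Take the red-gripped linch pin, ring upward, and push it through the cross hole of the post from the shaker's front until its shoulder is fully home against the post (the tray gives as you push); then let go, flip its sprung ring over the top of the post and press it down until it snaps past the pin's end. Work gently: do not ram the pin or drive the tray hard against its stop, do not lean on the shaker, and leave the other things on the bench where they stand.

Things in the scene. Friction and masses are not known exactly. Their poses are not given: they have to be found in the camera images.
- pin: Linch pin lying level. Origin: shank axis at the shoulder. +x along the steel shank (11 mm thick, round nose, tip at +49.5 mm), z up. Behind: steel eye block to -12 mm, 22 wide, its front is the shoulder; red grip -46 to -12 mm, 14 wide in y, z -5.5 to +12. Flat underside 5.5 below axis. 0.13 kg with ring. Wire ring hinged at x -6 mm across y
- ring (a joint): Angle (rad) of the brass wire ring about its hinge in the pin's eye block: 1.57 stands straight up, 0 lies along the shank, past the nose it reads about -0.1 to -0.2 (closed, snapped below the nose). Swings forward over the shank. Stays where left (friction 0.035 N m). Ring 42 mm wide outside, 34 inside, wire 4 mm; reaches 57 mm from the hinge
- ring_end (a point): Middle of the ring's far cross wire (wire 4 mm thick, straight for 24 mm across y), 55 mm from the hinge. The ring is about 2.5 mm too short to pass the pin's round nose: pressed down at this wire (fingertips beside the nose, up to about 10 N) it springs outward, passes the nose and snaps below it
- shaker: White platform shaker, 210 x 340 mm, front (panel) faces -x, x = push direction. Its steel tray carries 3 blue-capped bottles, the post and, hinged at +y, the aluminium hold-down bar (46 mm wide, top at 229 mm) whose fork end rings the post. The whole tray gives along x like a spring, about 0.6 N per mm, with hard stops 25 mm either way, and comes back when let go
- hole (a point): Mouth of the 13 mm cross hole on the front face of the post (25 mm square steel, top at 251.5 mm): on the hole's axis, 237.5 mm up; axes as the shaker's; hole runs 25 mm along +x. Moves with the tray. Sprung pads of the bar before and behind the post stand 1.8 mm in the way of the shank's underside: the nose wedges them down (about 7 N); sliding in takes 4 to 9 N, more at the pads
- wash_bottle: Off-white wash bottle with red cap and bent spout, 68 mm wide, 205 mm tall. Bystander; origin at the middle of its underside
- sample_bottle: Off-white sample jar with blue cap, 58 mm wide, 115 mm tall. Bystander; origin at the middle of its underside
- spanner: Steel spanner lying flat, about 200 mm long. Bystander; origin at the middle of its underside
- beaker: Clear beaker, 70 mm wide, 90 mm tall. Bystander; origin at the middle of its underside
- plain_pin: Old dark pin without grip or ring, 10 mm thick, 56 mm long, lying flat; not wanted. Bystander; origin under the joint of head and shank
There are look-alikes about, which are no part of the job. What is shaped like the pin but blue is not meant.

How it is judged:
By the outcome, as a careful person would: the job done as asked, in the order asked, and still so for the second after the job is handed in, with the robot touching nothing.
It also fails if it takes over 67 s, if anything falls off the work surface, if the arm or the gripper's body presses on something with over 40 N, if the wrist force passes 120 N, or if a joint passes its speed limit or range.

## Working session

There is one attempt and no reset: what is moved stays moved. The work goes in short steps, Python scripts to look and compute and a tool call to move; the robot and the scene stay as the last step left them, time stands still between calls to the robot, and variables do not carry over. Pictures are saved under pics/ and viewed, at most 10 in all, crops included, and the job is handed in when it is done.

Besides the shell and the picture viewer there is one more tool, called after "Request:" in YAML: its name, and indented under it one key for each argument. drive_tool: Moves the arm, as the interface text tells. Its arguments: {"type":"object","properties":{"rows":{"type":"array"},"force":{"type":"number"}},"required":["rows"]}

```bash
mkdir -p pics; ls; cat > h.py <<'E'
import numpy as np, cv2
from scipy.spatial.transform import Rotation as R
from workcell import status, read_camera, workorder, masks_of
def ray(p,u,v):
    K=p["intrinsics"];T=p["world_from_camera"]
    d=np.array([(u-K[0,2])/K[0,0],-(v-K[1,2])/K[1,1],-1.]);return T[:3,3],T[:3,:3]@d
def atz(p,u,v,z):
    o,d=ray(p,u,v);return o+d*(z-o[2])/d[2]
def proj(p,X):
    T=p["world_from_camera"];c=T[:3,:3].T@(np.array(X)-T[:3,3]);K=p["intrinsics"]
    return np.array([K[0,2]+K[0,0]*c[0]/-c[2],K[1,2]+K[1,1]*-c[1]/-c[2]])
def tri(p1,a,p2,b):
    o1,d1=ray(p1,*a);o2,d2=ray(p2,*b);d1/=np.linalg.norm(d1);d2/=np.linalg.norm(d2)
    s=np.linalg.lstsq(np.c_[d1,-d2],o2-o1,rcond=None)[0];A=o1+s[0]*d1;B=o2+s[1]*d2
    return (A+B)/2,np.linalg.norm(A-B)
def save(p,n): cv2.imwrite("pics/"+n,p["color"][:,:,::-1])
E
python3 - <<'E'
from h import *
np.set_printoptions(precision=3,suppress=True)
for n in("top","side"):
    p=read_camera(n);save(p,n+"0.png");print(n,p.keys(),p["intrinsics"].tolist(),p["world_from_camera"])
    for k in["pin","ring","ring_end","shaker","hole","plain_pin","wash_bottle","sample_bottle","beaker","spanner"]:
        for d in masks_of(p,k): 
            ys,xs=np.nonzero(d["mask"]);print(k,round(d["score"],2),d["bbox"],[round(xs.mean()),round(ys.mean())],p["color"][ys,xs].mean(0).round())
s=status.read_state();print(s)
E
```

```text
pics
top dict_keys(['color', 'intrinsics', 'world_from_camera', 'shot']) [[488.53482958629166, 0.0, 320.53065695301], [0.0, 488.53482958629166, 242.16182114557307], [0.0, 0.0, 1.0]] [[ 0.028  0.981 -0.19   0.398]
 [-0.999  0.031  0.013 -0.166]
 [ 0.019  0.19   0.982  1.109]
 [ 0.     0.     0.     1.   ]]
pin 0.67 [387.5, 249.0, 406.7, 297.4] [394, 273] [128.  95.  89.]
pin 0.56 [319.2, 253.4, 360.2, 276.4] [342, 262] [ 56.  81. 133.]
pin 0.16 [77.9, 186.5, 270.7, 328.7] [175, 254] [127. 132. 131.]
ring_end 0.63 [339.2, 254.2, 360.2, 274.8] [353, 261] [ 62.  85. 132.]
ring_end 0.53 [385.8, 270.0, 404.4, 272.0] [400, 270] [121. 107.  71.]
shaker 0.73 [79.0, 186.7, 278.5, 328.9] [178, 258] [125. 130. 129.]
hole 0.63 [76.4, 189.6, 269.8, 326.5] [175, 255] [127. 132. 131.]
hole 0.6 [320.7, 169.4, 350.3, 208.6] [336, 189] [ 62.  85. 124.]
plain_pin 0.54 [347.1, 210.0, 374.6, 229.7] [360, 219] [62. 64. 66.]
plain_pin 0.54 [78.3, 188.0, 276.3, 326.6] [178, 258] [125. 130. 129.]
wash_bottle 0.66 [396.0, 178.4, 437.8, 233.5] [418, 210] [107.  88.  83.]
sample_bottle 0.81 [322.6, 169.7, 353.1,
[... 929 characters left out ...]
5.6] [346, 221] [148. 134. 128.]
sample_bottle 0.76 [285.7, 233.3, 306.3, 271.0] [297, 250] [121. 129. 148.]
beaker 0.75 [378.3, 207.1, 399.1, 243.4] [386, 224] [138. 145. 145.]
spanner 0.57 [409.9, 231.4, 458.4, 251.4] [435, 241] [161. 160. 160.]
{'time': 1.1, 'q': array([-1.189,  0.264,  1.604, -0.   ,  1.274, -0.037]), 'joint_vel': array([-0.002, -0.   ,  0.001, -0.001, -0.001, -0.001]), 'joint_torque': array([  0.001, -51.507, -36.774,   0.   ,   0.001,   0.   ]), 'tool_pos': array([ 0.274, -0.617,  0.231]), 'tcp_rot': array([ 3.073,  0.653, -0.   ]), 'wrist_force': array([ 0.526,  0.152, -0.57 ]), 'torque': array([-0.037, -0.029, -0.064]), 'grip_force': 0.0, 'width': 1.0007893042706284}
```

```bash
python3 - <<'E'
import cv2
t=cv2.imread("pics/top0.png");s=cv2.imread("pics/side0.png")
cv2.imwrite("pics/t1.png",cv2.resize(t[160:360,60:500],(800,364),interpolation=cv2.INTER_CUBIC))
cv2.imwrite("pics/t2.png",cv2.resize(t[235:310,310:420],(792,540),interpolation=cv2.INTER_CUBIC))
cv2.imwrite("pics/s1.png",cv2.resize(s[180:440,170:470],(690,598),interpolation=cv2.INTER_CUBIC))
E
```

```text
(no output)
```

View pics/t1.png

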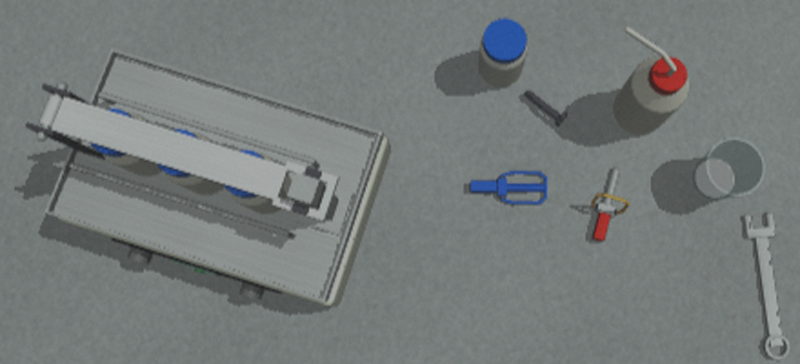

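View pics/s1.png

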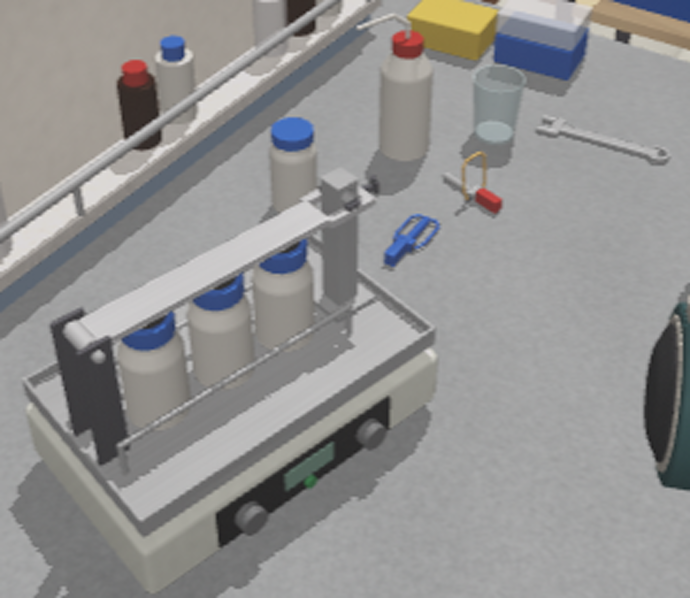

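View pics/t2.png

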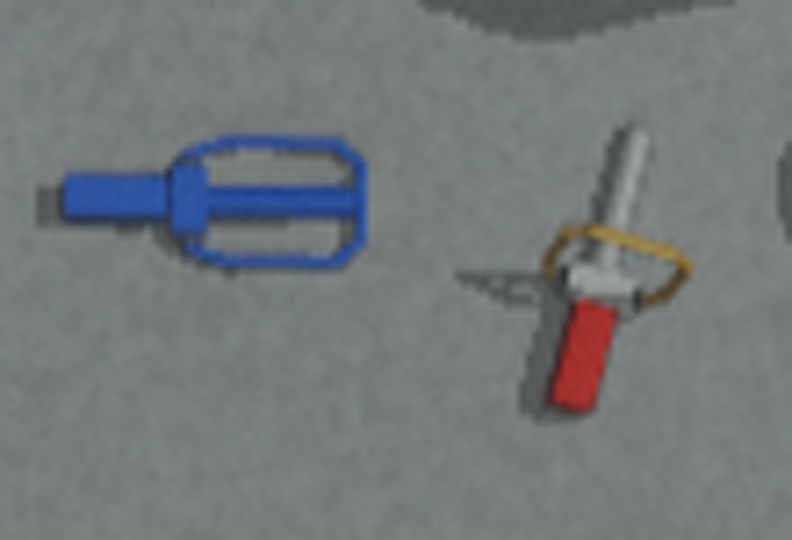

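t1/s1: the shaker is yawed about -16°, with its post top near top px (228,263). The red pin has its ring up, nose at top px (398,253) and grip rear at (389,292). The blue look-alike sits at (342,262). Next I'll zoom in on the post.

```bash
python3 - <<'E'
from h import *
t=cv2.imread("pics/top0.png");s=cv2.imread("pics/side0.png")
a=cv2.resize(t[240:290,205:255],(400,400),interpolation=cv2.INTER_CUBIC)
b=cv2.resize(s[245:295,295:345],(400,400),interpolation=cv2.INTER_CUBIC)
cv2.imwrite("pics/post.png",np.hstack([a,b]))
for n,im in(("t",t),("s",s)):
    i=im.astype(int);m=((i[:,:,2]>90)&(i[:,:,2]>2.0*i[:,:,1]))
    if n=="t": m[:235]=0;m[310:]=0;m[:,:375]=0;m[:,415:]=0
    else: m[:255]=0;m[285:]=0;m[:,360:]&=True;m[:,:360]=0
    ys,xs=np.nonzero(m);print(n,len(xs),xs.mean(),ys.mean(),cv2.minAreaRect(np.c_[xs,ys].astype(np.float32)))
E
```

```text
t 85 390.6941176470588 283.94117647058823 ((390.6269226074219, 284.03460693359375), (5.7885823249816895, 14.296045303344727), 15.255120277404785)
s 64 381.84375 266.40625 ((381.65386962890625, 266.26922607421875), (11.371355056762695, 5.824352264404297), 33.6900634765625)
```

View pics/post.png

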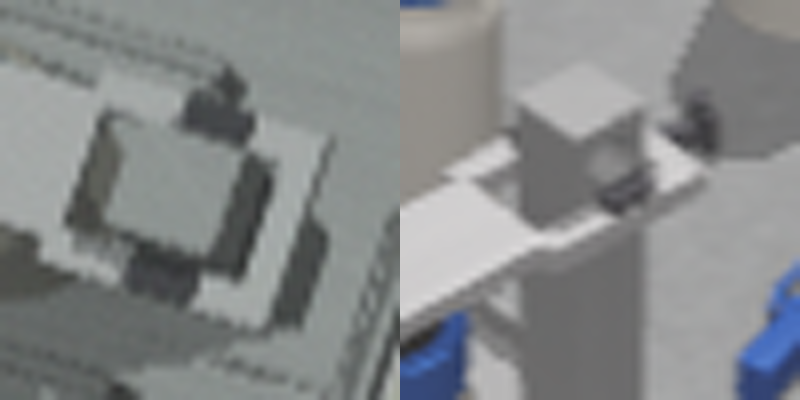

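```bash
python3 - <<'E'
from h import *
np.set_printoptions(precision=4,suppress=True)
t=read_camera("top");s=read_camera("side")
T=lambda x,y:(204.5+(x+.5)/8,239.5+(y+.5)/8)
S=lambda x,y:(294.5+(x+.5)/8,244.5+(y+.5)/8)
c=[atz(t,*T(*q),.2515) for q in((118,118),(245,150),(215,255),(100,225))]
cs=[atz(s,*S(*q),.2515) for q in((118,100),(185,65),(245,100),(180,140))]
print(np.array(c));print(np.array(cs));print(np.mean(c,0),np.mean(cs,0))
print("dark",tri(t,T(232,80),s,S(305,115)), tri(t,T(160,280),s,S(225,188)))
# long edges of shaker tray/body for yaw: bar edges
B=lambda x,y:(59.5+(x+.5)*.55,159.5+(y+.5)*.55)
for a,b,z in(((115,55),(385,135),.06),((50,215),(330,303),.06),((60,97),(283,163),.229),((65,128),(275,197),.229)):
    d=atz(t,*B(*b),z)-atz(t,*B(*a),z);print("yaw",np.degrees(np.arctan2(d[0],-d[1])),np.linalg.norm(d))
# pin
g=tri(t,(390.69,283.94),s,(381.84,266.41));print("grip",g,atz(t,390.69,283.94,.0145),atz(s,381.84,266.41,.0125))
Z=lambda x,y:(309.5+(x+.5)/7.2,234.5+(y+.5)/7.2)
n=atz(t,*Z(636,128),.0055);r0=atz(t,*Z(572,408),.012);rc=atz(t,*Z(596,302),.0175)
sh=atz(t,*Z(604,262),.011)
print("nose",n,"rear",r0,"gripfront",rc,"block front",sh);
for a in(r0,rc,g[0]):
    d=n-a;print(np.degrees(np.arctan2(d[1],d[0])),np.linalg.norm(d[:2]))
print(status.read_state()["time"])
E
```

```text
[[ 0.5366  0.0016  0.2515]
 [ 0.5303 -0.0268  0.2515]
 [ 0.5068 -0.0217  0.2515]
 [ 0.5127  0.004   0.2515]]
[[ 0.5337 -0.0044  0.2515]
 [ 0.5275 -0.0271  0.2515]
 [ 0.5056 -0.0229  0.2515]
 [ 0.5104  0.0009  0.2515]]
[ 0.5216 -0.0107  0.2515] [ 0.5193 -0.0134  0.2515]
dark (array([ 0.5224, -0.0322,  0.2432]), np.float64(0.052967526283619525)) (array([ 0.5023, -0.0071,  0.2339]), np.float64(0.0014252348023739716))
yaw -14.962726750943725 0.34468866874187554
yaw -15.473719317667962 0.3466645643476066
yaw -14.813348287215549 0.23718052857802346
yaw -16.413209795267502 0.2241772053264423
grip (array([ 0.5185, -0.3421,  0.01  ]), np.float64(0.0030663964625976853)) [ 0.5194 -0.3408  0.0145] [ 0.5158 -0.3397  0.0125]
nose [ 0.5937 -0.3588  0.0055] rear [ 0.5031 -0.3374  0.012 ] gripfront [ 0.536  -0.344   0.0175] block front [ 0.5495 -0.3476  0.011 ]
-13.274272973738878 0.09306163300732578
-14.33246870522666 0.05960137689564241
-12.53031891899513 0.07705185270258573
1.2
```

```bash
cat >> h.py <<'E'
def plan(pos,yaw,n,start=None):
    """rows from current pose to tool-down pose; yaw deg = heading of tool x"""
    s=status.read_state();p=s["tool_pos"];r=R.from_rotvec(s["tcp_rot"])
    rt=R.from_euler("z",yaw,degrees=True)*R.from_euler("x",180,degrees=True)
    e=(r.inv()*rt).as_rotvec();st=R.from_rotvec(e/n);out=[]
    D=(np.array(pos)-p)/n
    for i in range(n):
        out.append([round(float(v),2) for v in np.degrees(e/n)]+[round(float(v),4) for v in r.inv().apply(D)]);r=r*st
    print("t",round(s["time"],2),"from",p.round(4),"F",s["wrist_force"].round(1))
    for o in out: print(o)
E
python3 - <<'E'
from h import *
plan((.518,-.3405,.16),-13.5,10)
E
```

```text
t 1.2 from [ 0.2745 -0.6166  0.2313] F [ 0.2 -0.7 -1.1]
[-0.0, -0.0, 3.75, 0.0335, -0.0153, 0.0071]
[-0.0, -0.0, 3.75, 0.0324, -0.0175, 0.0071]
[-0.0, -0.0, 3.75, 0.0312, -0.0196, 0.0071]
[-0.0, -0.0, 3.75, 0.0298, -0.0216, 0.0071]
[-0.0, -0.0, 3.75, 0.0284, -0.0235, 0.0071]
[-0.0, -0.0, 3.75, 0.0268, -0.0253, 0.0071]
[-0.0, -0.0, 3.75, 0.0251, -0.027, 0.0071]
[-0.0, -0.0, 3.75, 0.0232, -0.0285, 0.0071]
[-0.0, -0.0, 3.75, 0.0213, -0.03, 0.0071]
[-0.0, -0.0, 3.75, 0.0193, -0.0313, 0.0071]
```

Request:
drive_tool:
  rows:
    - [0,0,3.75,0.0335,-0.0153,0.0071,0.5]
    - [0,0,3.75,0.0324,-0.0175,0.0071,0.5]
    - [0,0,3.75,0.0312,-0.0196,0.0071,0.5]
    - [0,0,3.75,0.0298,-0.0216,0.0071,0.5]
    - [0,0,3.75,0.0284,-0.0235,0.0071,0.5]
    - [0,0,3.75,0.0268,-0.0253,0.0071,0.5]
    - [0,0,3.75,0.0251,-0.027,0.0071,0.5]
    - [0,0,3.75,0.0232,-0.0285,0.0071,0.5]
  force: 80

```text
time: 1.87
tool_pos: [0.4703, -0.3942, 0.1744]
tcp_rot: [3.137, -0.17, 0.001]
wrist_force: [0.6, 0.5, -1.0]
width: 0.501
grip_force: 0.0
```

Request:
drive_tool:
  rows:
    - [0,0,3.75,0.0213,-0.03,0.0071,0.5]
    - [0,0,3.75,0.0193,-0.0313,0.0071,0.5]
    - [0,0,0,0,0,0.02,0.5]
    - [0,0,0,0,0,0.02,0.5]
    - [0,0,0,0,0,0.02,0.5]
    - [0,0,0,0,0,0,0.5]

```text
time: 2.37
tool_pos: [0.5154, -0.3379, 0.0956]
tcp_rot: [-3.116, 0.367, 0.011]
wrist_force: [-0.4, 0.6, -0.8]
width: 0.5
grip_force: 0.0
```

```bash
python3 - <<'E'
from h import *
p=read_camera("side");t=read_camera("top")
a=cv2.resize(p["color"][200:300,310:440],(520,400),interpolation=3);b=cv2.resize(t["color"][220:320,350:420],(280,400),interpolation=3)
cv2.imwrite("pics/g.png",np.hstack([a,b])[:,:,::-1])
plan((.518,-.3405,.003),-13.5,5)
E
```

```text
t 2.47 from [ 0.5174 -0.34    0.0996] F [ 0.3 -1.1  0.8]
[-0.01, 0.02, -0.0, 0.0002, 0.0001, 0.0193]
[-0.01, 0.02, -0.0, 0.0002, 0.0001, 0.0193]
[-0.01, 0.02, -0.0, 0.0002, 0.0001, 0.0193]
[-0.01, 0.02, -0.0, 0.0002, 0.0001, 0.0193]
[-0.01, 0.02, -0.0, 0.0002, 0.0001, 0.0193]
```

View pics/g.png

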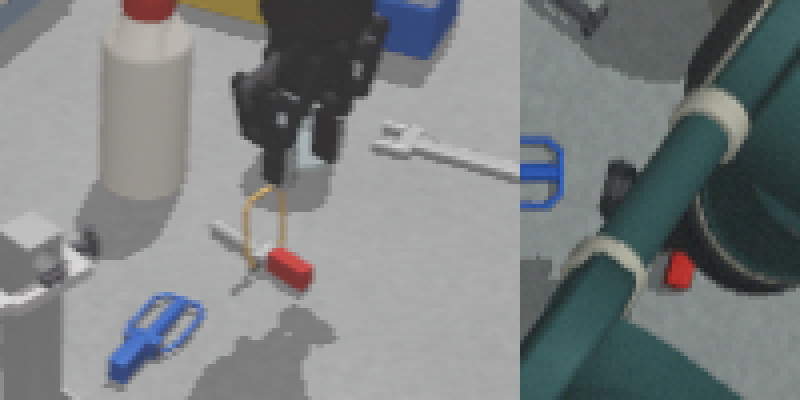

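Request:
drive_tool:
  rows:
    - [0,0,0,-0.001,0,0.025,0.5]
    - [0,0,0,-0.001,0,0.025,0.5]
    - [0,0,0,0,0,0.022,0.5]
    - [0,0,0,0,0,0.015,0.5]
    - [0,0,0,0,0,0.0095,0.5]
    - [0,0,0,0,0,0,0.5]
    - [0,0,0,0,0,0,0.3]
    - [0,0,0,0,0,0,0.0]

```text
time: 3.13
tool_pos: [0.5174, -0.3411, 0.0058]
tcp_rot: [3.118, -0.37, 0.005]
wrist_force: [0.4, 0.1, -0.4]
width: 0.227
grip_force: 0.0
```

Request:
drive_tool:
  rows:
    - [0,0,0,0,0,0,0]
    - [0,0,0,0,0,0,0]
    - [0,0,0,0,0,0,0]
    - [0,0,0,0,0,0,0]

```text
time: 3.47
tool_pos: [0.5175, -0.3412, 0.0062]
tcp_rot: [3.118, -0.369, 0.005]
wrist_force: [-1.0, -0.5, 6.5]
width: 0.138
grip_force: 80.1
```

Request:
drive_tool:
  rows:
    - [0,0,0,0,0,-0.01,0]
    - [0,0,0,0,0,-0.02,0]
    - [0,0,0,0,0,-0.025,0]
    - [0,0,0,0,0,-0.025,0]
    - [0,0,0,0,0,-0.02,0]
    - [0,0,0,0,0,0,0]

```text
time: 3.97
tool_pos: [0.519, -0.342, 0.1097]
tcp_rot: [3.115, -0.369, 0.013]
wrist_force: [0.6, -0.6, -0.3]
width: 0.137
grip_force: 79.2
```

```bash
python3 - <<'E'
from h import *
print(status.read_state())
plan((.395,.021,.262),-15,14)
E
```

```text
{'time': 3.9667, 'q': array([-6.22760313e-01,  2.59003570e-01,  1.84558798e+00,  1.09218064e-04,
        1.02768844e+00,  1.18357016e+00]), 'joint_vel': array([-9.57720000e-04,  4.15484334e-02,  3.91539497e-02, -7.29921402e-05,
       -6.39445314e-02,  7.35746282e-04]), 'joint_torque': array([ 6.52153348e-02, -4.50781453e+01, -2.97964418e+01,  7.68336758e-03,
        8.09338968e-01, -1.96679808e-03]), 'tool_pos': array([ 0.51903579, -0.3420167 ,  0.10974746]), 'tcp_rot': array([ 3.11540307, -0.36868598,  0.01285547]), 'wrist_force': array([ 0.55523118, -0.58285889, -0.29027984]), 'torque': array([-0.02324954,  0.01597998, -0.00712971]), 'grip_force': 79.21675443649292, 'width': 0.13726545499597784}
t 3.97 from [ 0.519  -0.342   0.1097] F [ 0.6 -0.6 -0.3]
[0.01, -0.04, 0.11, -0.0146, -0.0231, -0.0111]
[0.01, -0.04, 0.11, -0.0146, -0.0231, -0.0111]
[0.01, -0.04, 0.11, -0.0147, -0.0231, -0.0111]
[0.01, -0.04, 0.11, -0.0147, -0.023, -0.011]
[0.01, -0.04, 0.11, -0.0148, -0.023, -0.011]
[0.01, -0.04, 0.11, -0.0148, -0.023, -0.011]
[0.01, -0.04, 0.11, -0.0149, -0.023, -0.011]
[0.01, -0.04, 0.11, -0.0149, -0.0229, -0.011]
[0.01, -0.04, 0.11, -0.015, -0.0229, -0.011]
[0.01, -0.04, 0.11, -0.015, -0.0229, -0.0109]
[0.01, -0.04, 0.11, -0.0151, -0.0229, -0.0109]
[0.01, -0.04, 0.11, -0.0151, -0.0228, -0.0109]
[0.01, -0.04, 0.11, -0.0152, -0.0228, -0.0109]
[0.01, -0.04, 0.11, -0.0152, -0.0228, -0.0109]
```

Request:
drive_tool:
  rows:
    - [0,0,0.2,-0.02,-0.01,-0.022,0]
    - [0,0,0.2,-0.028,-0.02,-0.022,0]
    - [0,0,0.2,-0.028,-0.02,-0.022,0]
    - [0,0,0.2,-0.028,-0.02,-0.022,0]
    - [0,0,0.2,-0.028,-0.02,-0.022,0]
    - [0,0,0.2,-0.028,-0.02,-0.022,0]
    - [0,0,0.2,-0.028,-0.02,-0.021,0]
    - [0,0,0.2,-0.021,-0.025,0,0]

```text
time: 4.63
tool_pos: [0.3514, -0.1384, 0.2603]
tcp_rot: [3.112, -0.415, 0.009]
wrist_force: [1.0, 0.2, -1.0]
width: 0.137
grip_force: 79.2
```

Request:
drive_tool:
  rows:
    - [0,0,0,0,-0.03,0,0]
    - [0,0,0,0,-0.03,0,0]
    - [0,0,0,0,-0.03,0,0]
    - [0,0,0,0,-0.03,0,0]
    - [0,0,0,0,-0.025,0,0]
    - [0,0,0,0,-0.02,0,0]
    - [0,0,0,0,0,0,0]
    - [0,0,0,0,0,0,0]

```text
time: 5.3
tool_pos: [0.3939, 0.0216, 0.2557]
tcp_rot: [3.114, -0.408, -0.003]
wrist_force: [-0.1, -0.2, -1.1]
width: 0.13
grip_force: 79.2
```

```bash
python3 - <<'E'
from h import *
p=read_camera("side");t=read_camera("top");save(p,"side2.png");save(t,"top2.png")
a=cv2.resize(p["color"][210:310,290:390],(400,400),interpolation=3);b=cv2.resize(t["color"][230:330,190:290],(400,400),interpolation=3)
cv2.imwrite("pics/h.png",np.hstack([a,b])[:,:,::-1])
plan((.395,.021,.262),-15,1)
s=status.read_state();r=R.from_rotvec(s["tcp_rot"])
for x in(31,80.5):
    X=s["tool_pos"]+r.apply([x/1000,0,0.0005]);print(X,proj(p,X),proj(t,X))
E
```

```text
t 5.4 from [0.394  0.0204 0.256 ] F [ 0.5 -0.2 -2. ]
[0.05, 0.07, -0.09, 0.0008, -0.0008, -0.006]
[0.4239089  0.01233957 0.25547283] [349.98027989 278.07902692] [208.2293279  318.35818228]
[ 0.47170196 -0.00054721  0.25540864] [333.11451944 266.54819116] [217.63756692 290.79417456]
```

View pics/h.png

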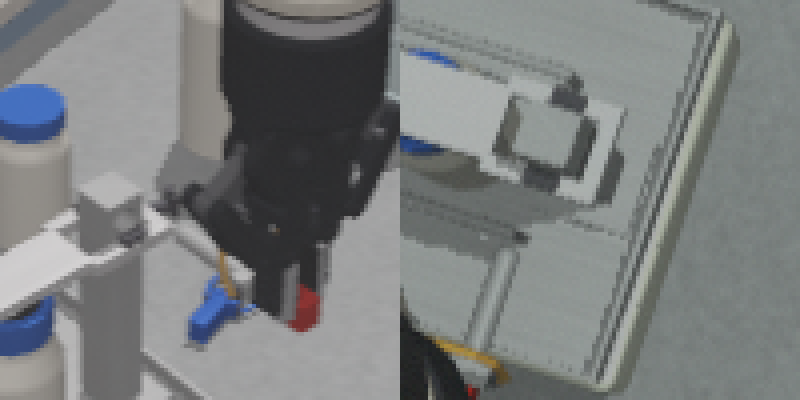

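Pin is held level with the ring up: the nose is at about top px (218,291) and side px (333,266), which matches the prediction. I'll lower to hole height, move closer and compare in finer detail.

Request:
drive_tool:
  rows:
    - [0,0,0,0.008,0,0.006,0]
    - [0,0,0,0.008,0,0.006,0]
    - [0,0,0,0.008,0,0.006,0]
    - [0,0,0,0,0,0,0]
    - [0,0,0,0,0,0,0]

```text
time: 5.82
tool_pos: [0.4176, 0.014, 0.2377]
tcp_rot: [3.114, -0.415, -0.004]
wrist_force: [-0.6, 0.4, -0.8]
width: 0.136
grip_force: 79.2
```

```bash
python3 - <<'E'
from h import *
p=read_camera("side");t=read_camera("top");save(p,"side3.png");save(t,"top3.png")
s=status.read_state();r=R.from_rotvec(s["tcp_rot"]);print(s["tool_pos"],r.apply([1,0,0]))
u=np.array([.966,-.2588,0]);v=np.array([.2588,.966,0])
out=[]
for c,x0,y0 in((p,305,240),(t,205,245)):
    im=cv2.resize(c["color"][y0:y0+50,x0:x0+50],(400,400),interpolation=3).copy()
    f=lambda X:tuple(int(round(q)) for q in ((proj(c,X)-[x0,y0]+.5)*8-.5))
    N=s["tool_pos"]+r.apply([.0805,0,.0005]);B=s["tool_pos"]+r.apply([.05,0,.0005])
    y=r.apply([0,.0055,0])
    for d in(-1,1): cv2.line(im,f(B+d*y),f(N+d*y),(255,0,0),1)
    M=np.array([.509,-.010,.2375]);cv2.line(im,f(M-.01*u),f(M),(0,255,0),1)
    z=np.array([0,0,.014]);K=[M+z+.0125*v,M+z-.0125*v,M+z-.0125*v+.025*u,M+z+.0125*v+.025*u]
    for i in range(4): cv2.line(im,f(K[i]),f(K[i-1]),(0,255,255),1)
    out.append(im)
cv2.imwrite("pics/o.png",np.hstack(out)[:,:,::-1])
E
```

```text
[0.41772283 0.01428412 0.23853874] [ 9.65254984e-01 -2.61308240e-01 -9.05823476e-04]
```

View pics/o.png

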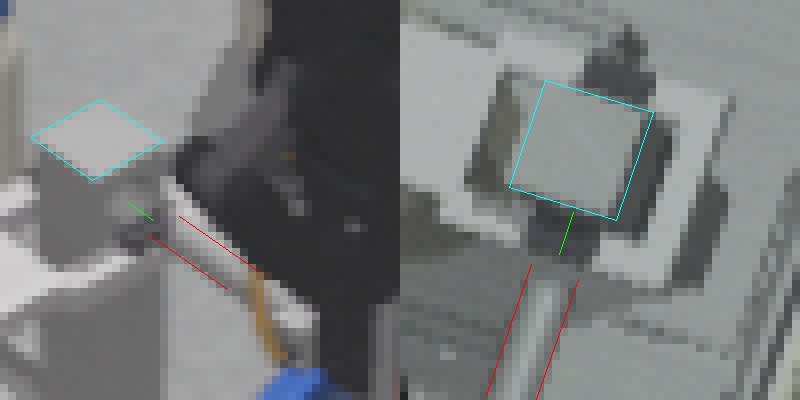

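```bash
python3 - <<'E'
import cv2
t=cv2.imread("pics/top3.png").astype(int).sum(2)//3
for y in range(276,302): print(y,t[y,258:280].tolist())
s=cv2.imread("pics/side3.png").astype(int).sum(2)//3
print()
for y in range(260,280): print(y,s[y,318:344].tolist())
E
```

```text
276 [169, 157, 112, 99, 92, 96, 128, 132, 129, 126, 126, 127, 126, 128, 128, 127, 126, 126, 126, 128, 128, 126]
277 [170, 144, 104, 99, 93, 106, 130, 133, 131, 128, 125, 127, 127, 129, 127, 125, 126, 128, 127, 126, 127, 125]
278 [168, 129, 99, 96, 95, 120, 126, 128, 128, 127, 126, 126, 126, 127, 124, 123, 125, 127, 128, 126, 124, 124]
279 [160, 114, 98, 94, 95, 124, 123, 126, 125, 126, 128, 124, 124, 127, 129, 125, 125, 128, 125, 123, 124, 122]
280 [144, 102, 95, 94, 107, 124, 124, 126, 125, 125, 126, 122, 125, 130, 130, 129, 125, 128, 126, 125, 126, 125]
281 [127, 96, 95, 94, 118, 126, 126, 126, 125, 126, 125, 122, 125, 129, 128, 127, 126, 127, 129, 126, 127, 128]
282 [111, 96, 92, 96, 120, 125, 124, 121, 123, 123, 124, 127, 125, 128, 127, 128, 127, 127, 129, 128, 127, 129]
283 [100, 95, 96, 106, 124, 122, 123, 122, 122, 122, 125, 131, 132, 126, 125, 130, 126, 128, 129, 130, 131, 129]
284 [97, 94, 94, 116, 125, 122, 125, 126, 122, 120, 126, 128, 129, 125, 127, 129, 124, 124, 127, 126, 128, 126]
285 [99, 95, 94, 121, 124, 125, 127, 128, 126, 125, 124, 126, 123, 126, 128, 129, 127, 12
[... 3630 characters left out ...]
, 123, 96, 61, 46, 46, 47, 48, 48]
275 [125, 123, 119, 114, 110, 105, 106, 128, 154, 161, 161, 162, 162, 147, 115, 110, 122, 125, 116, 122, 156, 150, 65, 47, 48, 48]
276 [123, 120, 111, 104, 104, 106, 106, 128, 154, 160, 160, 163, 165, 164, 151, 126, 111, 105, 104, 114, 143, 169, 154, 93, 47, 48]
277 [111, 105, 105, 104, 104, 105, 106, 126, 152, 159, 161, 164, 164, 162, 162, 161, 148, 113, 104, 111, 130, 154, 165, 148, 93, 67]
278 [106, 105, 105, 104, 103, 105, 106, 126, 152, 161, 162, 163, 162, 161, 162, 164, 162, 144, 111, 108, 116, 132, 155, 174, 169, 127]
279 [105, 106, 105, 104, 105, 106, 106, 128, 155, 162, 162, 162, 162, 162, 161, 160, 161, 160, 143, 109, 114, 159, 188, 182, 182, 171]
```

```bash
python3 - <<'E'
from h import *
tt=cv2.imread("pics/top3.png").astype(int).sum(2)//3
for y in range(274,302): print(y,tt[y,212:232].tolist())
p=read_camera("side");t=read_camera("top")
s=status.read_state();r=R.from_rotvec(s["tcp_rot"])
a=np.linspace(0,2*np.pi,60)
for x in(.052,.06,.07):
    P=[s["tool_pos"]+r.apply([x,.0055*np.cos(q),.0005+.0055*np.sin(q)]) for q in a]
    for c,n in((p,"side"),(t,"top")):
        d=proj(c,s["tool_pos"]+r.apply([x+.005,0,.0005]))-proj(c,s["tool_pos"]+r.apply([x,0,.0005]));d/=np.linalg.norm(d)
        m=np.array([-d[1],d[0]]);U=np.array([proj(c,X) for X in P]);k=U@m;print(n,x,"dir",d.round(3),"edges",U[k.argmin()].round(2),U[k.argmax()].round(2))
E
```

```text
274 [78, 75, 94, 140, 134, 157, 169, 165, 104, 76, 75, 73, 74, 72, 65, 63, 67, 69, 136, 123]
275 [84, 87, 96, 104, 103, 115, 141, 134, 101, 71, 70, 72, 74, 70, 73, 72, 73, 79, 170, 173]
276 [97, 107, 106, 104, 105, 104, 105, 101, 107, 84, 76, 80, 73, 66, 71, 72, 70, 101, 172, 173]
277 [108, 107, 108, 107, 103, 105, 103, 107, 106, 107, 105, 100, 87, 77, 82, 71, 85, 150, 173, 174]
278 [106, 104, 107, 107, 106, 106, 104, 108, 106, 104, 102, 104, 107, 110, 102, 85, 111, 154, 155, 168]
279 [107, 106, 105, 106, 104, 108, 106, 106, 102, 109, 108, 111, 111, 107, 109, 107, 109, 105, 106, 142]
280 [105, 106, 106, 109, 107, 105, 103, 109, 93, 116, 131, 133, 128, 109, 102, 110, 110, 109, 109, 110]
281 [106, 105, 105, 106, 109, 108, 108, 106, 98, 126, 143, 154, 137, 119, 85, 109, 107, 108, 111, 108]
282 [105, 106, 103, 105, 105, 105, 108, 105, 111, 133, 151, 165, 136, 115, 87, 107, 108, 109, 108, 107]
283 [108, 108, 106, 107, 104, 104, 105, 99, 118, 139, 158, 157, 132, 105, 93, 105, 107, 108, 110, 120]
284 [99, 105, 102, 105, 107, 105, 99, 100, 125, 145, 162, 146, 124, 95, 107, 108, 108, 124, 128
[... 1474 characters left out ...]
30, 148, 157, 138, 117, 111, 148, 147, 145, 145, 145, 146, 147, 146, 147, 146, 145]
300 [146, 116, 115, 136, 152, 158, 131, 107, 133, 145, 148, 150, 146, 148, 146, 147, 146, 147, 146, 147]
301 [137, 103, 125, 143, 156, 147, 123, 102, 143, 146, 146, 145, 147, 146, 149, 147, 148, 146, 146, 148]
side 0.052 dir [-0.82  -0.573] edges [332.59 276.15] [335.58 271.75]
top 0.052 dir [ 0.323 -0.947] edges [215.44 292.8 ] [221.45 294.67]
side 0.06 dir [-0.82  -0.573] edges [329.98 274.31] [332.96 269.93]
top 0.06 dir [ 0.323 -0.947] edges [216.92 288.48] [222.91 290.35]
side 0.07 dir [-0.82  -0.573] edges [326.75 272.04] [329.71 267.69]
top 0.07 dir [ 0.323 -0.947] edges [218.76 283.09] [224.74 284.97]
```

Request:
drive_tool:
  rows:
    - [0,0,0,0.002,-0.002,0.0003,0]
    - [0,0,0,0.004,0,0,0]
    - [0,0,0,0.003,0,0,0]
    - [0,0,0,0.003,0,0,0]
    - [0,0,0,0.002,0,0,0]
    - [0,0,0,0.002,0,0,0]

```text
time: 6.52
tool_pos: [0.434, 0.0124, 0.2388]
tcp_rot: [-3.114, 0.413, -0.0]
wrist_force: [-3.3, 0.5, 1.3]
width: 0.132
grip_force: 79.5
```

Request:
drive_tool:
  rows:
    - [0,0,0,0.002,0,0,0]
    - [0,0,0,0.001,0,0,0]
    - [0,0,0,0,0,0,0]

```text
time: 6.77
tool_pos: [0.4369, 0.0115, 0.2387]
tcp_rot: [-3.114, 0.413, -0.0]
wrist_force: [-1.5, 0.9, 1.8]
width: 0.137
grip_force: 79.6
```

```bash
cat >> h.py <<'E'
u=np.array([.966,-.2588,0]);v=np.array([.2588,.966,0])
def rel(pr=True):
    s=status.read_state();r=R.from_rotvec(s["tcp_rot"]);N=s["tool_pos"]+r.apply([.0805,0,.0005]);d=N-np.array([.509,-.010,.2375])
    if pr: print("t",s["time"],"nose past mouth0: u %.1f v %.1f z %.1f mm"%tuple(1e3*x for x in(d@u,d@v,d[2])),"F uvz",(s["wrist_force"]@u).round(1),(s["wrist_force"]@v).round(1),s["wrist_force"][2].round(1),"M",s["torque"].round(2),"w",round(s["width"],3))
E
python3 - <<'E'
from h import *
t=read_camera("top");p=read_camera("side");save(t,"top4.png");save(p,"side4.png");rel();g=t["color"].astype(int).sum(2)//3
for y in range(254,292,2): print(y,g[y,212:238].tolist())
E
```

```text
t 6.8667 nose past mouth0: u 5.1 v 2.0 z 0.6 mm F uvz -1.5 0.0 1.7 M [ 0.05  0.16 -0.06] w 0.141
254 [173, 174, 174, 175, 174, 136, 94, 131, 147, 146, 149, 153, 154, 152, 153, 146, 114, 114, 92, 73, 76, 74, 75, 74, 68, 149]
256 [174, 175, 174, 174, 166, 85, 95, 96, 126, 150, 151, 152, 151, 152, 152, 151, 151, 150, 151, 149, 147, 132, 132, 112, 111, 165]
258 [175, 174, 176, 173, 100, 91, 95, 97, 101, 148, 153, 151, 153, 152, 153, 155, 153, 153, 151, 148, 149, 149, 148, 144, 82, 77]
260 [173, 173, 175, 130, 75, 96, 97, 95, 140, 152, 151, 152, 153, 151, 148, 151, 154, 152, 152, 150, 149, 150, 149, 92, 76, 78]
262 [174, 174, 159, 85, 70, 95, 95, 120, 149, 150, 152, 150, 150, 151, 152, 152, 150, 151, 153, 151, 152, 150, 118, 80, 75, 75]
264 [175, 173, 88, 72, 74, 90, 99, 149, 153, 154, 150, 151, 151, 150, 152, 153, 152, 152, 150, 154, 152, 135, 77, 77, 75, 71]
266 [173, 145, 92, 79, 79, 76, 102, 116, 120, 132, 143, 145, 150, 150, 152, 150, 152, 150, 152, 151, 147, 93, 78, 78, 76, 62]
268 [172, 174, 125, 125, 126, 120, 109, 113, 138, 110, 76, 77, 94, 87, 117, 133, 136, 145, 152, 151, 123, 
[... 759 characters left out ...]
108, 107, 109, 110, 109, 109, 123, 127]
282 [100, 100, 107, 106, 109, 100, 101, 125, 146, 161, 146, 122, 94, 109, 108, 108, 107, 107, 94, 127, 135, 133, 143, 147, 148, 149]
284 [102, 100, 98, 92, 95, 85, 121, 140, 157, 157, 126, 108, 116, 122, 142, 144, 143, 146, 147, 147, 150, 128, 126, 118, 114, 129]
286 [79, 112, 94, 100, 94, 112, 133, 150, 161, 134, 112, 123, 145, 146, 146, 146, 146, 147, 145, 144, 144, 143, 145, 147, 148, 149]
288 [85, 108, 106, 100, 103, 126, 146, 161, 144, 122, 98, 147, 146, 147, 144, 144, 144, 146, 145, 147, 147, 147, 146, 147, 147, 148]
290 [60, 93, 100, 83, 121, 141, 158, 153, 127, 108, 129, 144, 145, 146, 146, 148, 149, 148, 150, 149, 146, 149, 145, 145, 147, 147]
```

```bash
python3 - <<'E'
from h import *
t=read_camera("top");g=t["color"].astype(int).sum(2)//3
m=((g>140)&(g<157)).astype(np.uint8);m[:, :217]=0;m[:,238:]=0;m[:252]=0;m[271:]=0
n,l,st,c=cv2.connectedComponentsWithStats(m,connectivity=4);k=l[260,227];print(st[k],c[k])
box=cv2.minAreaRect(np.argwhere(l==k)[:,::-1].astype(np.float32));print(box)
rel()
for z in(.2515,):
  for q in(c[k],box[0]):
    C=atz(t,*q,z)
    for a in((224.6,272),(221.2,282),(218.55,290)):
        A=atz(t,*a,.2375);d=A-C;print(C.round(4),"pin lateral v mm",(d@v*1e3).round(2),"u",(d@u*1e3).round(2))
E
```

```text
[219 252  17  17 187] [226.50802139 260.51336898]
((225.70001220703125, 260.4000244140625), (16.127614974975586, 12.965337753295898), 18.434947967529297)
t 6.9167 nose past mouth0: u 5.0 v 2.0 z 0.6 mm F uvz -1.9 -0.5 2.0 M [-0.01  0.13  0.04] w 0.132
[ 0.5259 -0.0118  0.2515] pin lateral v mm -0.44 u -19.31
[ 0.5259 -0.0118  0.2515] pin lateral v mm -0.42 u -38.05
[ 0.5259 -0.0118  0.2515] pin lateral v mm -0.53 u -52.9
[ 0.5261 -0.0103  0.2515] pin lateral v mm -1.87 u -19.1
[ 0.5261 -0.0103  0.2515] pin lateral v mm -1.85 u -37.84
[ 0.5261 -0.0103  0.2515] pin lateral v mm -1.96 u -52.68
```

Request:
drive_tool:
  rows:
    - [0,0,0,0.002,0,0,0]
    - [0,0,0,0.002,0,0,0]
    - [0,0,0,0.002,0,0,0]
    - [0,0,0,0.002,0,0,0]
    - [0,0,0,0,0,0,0]
    - [0,0,0,0,0,0,0]

```text
time: 7.42
tool_pos: [0.4445, 0.0094, 0.2385]
tcp_rot: [3.114, -0.413, -0.0]
wrist_force: [-3.0, 0.5, 2.5]
width: 0.133
grip_force: 79.7
```

```bash
python3 - <<'E'
from h import *
rel()
E
```

```text
t 7.4167 nose past mouth0: u 13.2 v 1.9 z 0.4 mm F uvz -3.0 -0.2 2.5 M [ 0.03  0.26 -0.01] w 0.133
```

Request:
drive_tool:
  rows:
    - [0,0,0,0.002,0,0,0]
    - [0,0,0,0.002,0,0,0]
    - [0,0,0,0.002,0,0,0]
    - [0,0,0,0.002,0,0,0]
    - [0,0,0,0,0,0,0]
    - [0,0,0,0,0,0,0]

```text
time: 7.92
tool_pos: [0.4523, 0.0073, 0.2385]
tcp_rot: [3.114, -0.413, -0.0]
wrist_force: [-2.8, 0.8, 3.8]
width: 0.135
grip_force: 79.8
```

```bash
cat >> h.py <<'E'
def post(t):
    g=t["color"].astype(int).sum(2)//3
    m=((g>140)&(g<157)).astype(np.uint8);m[:, :215]=0;m[:,246:]=0;m[:235]=0;m[273:]=0
    n,l,st,c=cv2.connectedComponentsWithStats(m,connectivity=4);k=1+st[1:,4].argmax()
    C=atz(t,*c[k],.2515);print("post",st[k],c[k].round(1),"u %.1f v %.1f"%tuple(1e3*x for x in((C-[.5216,-.0107,0])@u,(C-[.5216,-.0107,0])@v)))
E
python3 - <<'E'
from h import *
rel();t=read_camera("top");save(t,"top5.png");post(t)
E
```

```text
t 7.9167 nose past mouth0: u 21.2 v 1.9 z 0.5 mm F uvz -2.9 0.1 3.8 M [ 0.05  0.34 -0.06] w 0.135
post [215 235  31  19 322] [234.  240.9] u 41.9 v -1.4
```

Request:
drive_tool:
  rows:
    - [0,0,0,0.002,0,0,0]
    - [0,0,0,0.002,0,0,0]
    - [0,0,0,0.002,0,0,0]
    - [0,0,0,0.002,0,0,0]
    - [0,0,0,0,0,0,0]
    - [0,0,0,0,0,0,0]

```text
time: 8.47
tool_pos: [0.46, 0.0053, 0.2385]
tcp_rot: [-3.114, 0.413, 0.0]
wrist_force: [-4.4, -0.1, 4.4]
width: 0.135
grip_force: 79.9
```

Request:
drive_tool:
  rows:
    - [0,0,0,0.002,0,0,0]
    - [0,0,0,0.002,0,0,0]
    - [0,0,0,0.002,0,0,0]
    - [0,0,0,0.002,0,0,0]
    - [0,0,0,0,0,0,0]
    - [0,0,0,0,0,0,0]

```text
time: 8.97
tool_pos: [0.4677, 0.0032, 0.2385]
tcp_rot: [-3.114, 0.413, -0.0]
wrist_force: [-3.8, 0.6, 4.3]
width: 0.135
grip_force: 79.9
```

```bash
python3 - <<'E'
from h import *
rel();t=read_camera("top");p=read_camera("side");save(t,"top5.png");save(p,"side5.png")
a=cv2.resize(p["color"][230:290,295:355],(400,400),interpolation=3);b=cv2.resize(t["color"][230:290,200:260],(400,400),interpolation=3)
cv2.imwrite("pics/i.png",np.hstack([a,b])[:,:,::-1])
E
```

```text
t 8.9667 nose past mouth0: u 37.2 v 1.9 z 0.5 mm F uvz -3.8 -0.4 4.3 M [ 0.07  0.51 -0.01] w 0.135
```

View pics/i.png

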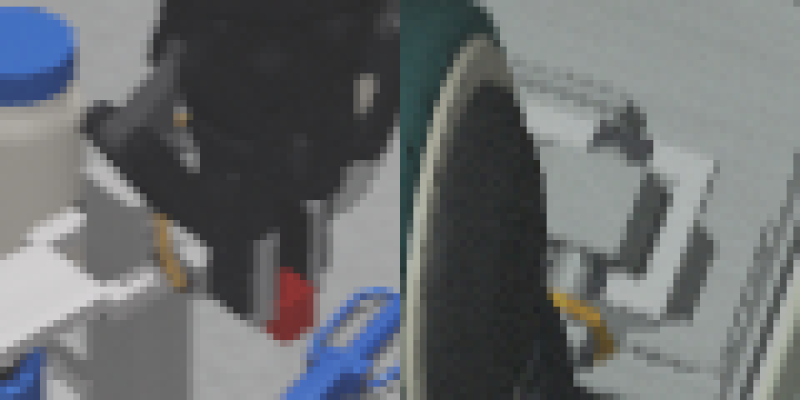

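Request:
drive_tool:
  rows:
    - [0,0,0,0.002,0,0,0]
    - [0,0,0,0.002,0,0,0]
    - [0,0,0,0.002,0,0,0]
    - [0,0,0,0.002,0,0,0]
    - [0,0,0,0,0,0,0]
    - [0,0,0,0,0,0,0]

```text
time: 9.57
tool_pos: [0.4755, 0.0011, 0.2385]
tcp_rot: [-3.114, 0.413, -0.0]
wrist_force: [-4.7, 1.0, 6.0]
width: 0.132
grip_force: 80.0
```

Request:
drive_tool:
  rows:
    - [0,0,0,0.002,0,0,0]
    - [0,0,0,0.002,0,0,0]
    - [0,0,0,0.002,0,0,0]
    - [0,0,0,0,0,0,0]
    - [0,0,0,0,0,0,0]

```text
time: 9.98
tool_pos: [0.4811, -0.0004, 0.2387]
tcp_rot: [-3.114, 0.413, 0.0]
wrist_force: [-5.4, 0.5, 5.5]
width: 0.137
grip_force: 80.1
```

```bash
python3 - <<'E'
from h import *
rel()
E
```

```text
t 9.9833 nose past mouth0: u 51.1 v 1.9 z 0.6 mm F uvz -5.4 -0.9 5.5 M [0.16 0.69 0.02] w 0.137
```

Request:
drive_tool:
  rows:
    - [0,0,0,0.002,0,0,0]
    - [0,0,0,0.002,0,0,0]
    - [0,0,0,0.002,0,0,0]
    - [0,0,0,0,0,0,0]
    - [0,0,0,0,0,0,0]

```text
time: 10.4
tool_pos: [0.4869, -0.002, 0.2387]
tcp_rot: [-3.114, 0.413, 0.0]
wrist_force: [-4.8, 1.1, 5.2]
width: 0.133
grip_force: 80.2
```

Request:
drive_tool:
  rows:
    - [0,0,0,0.002,0,0,0]
    - [0,0,0,0.002,0,0,0]
    - [0,0,0,0,0,0,0]
    - [0,0,0,0,0,0,0]

```text
time: 10.73
tool_pos: [0.4903, -0.0029, 0.2387]
tcp_rot: [-3.114, 0.413, 0.002]
wrist_force: [-6.6, 2.4, 7.0]
width: 0.133
grip_force: 80.3
```

Request:
drive_tool:
  rows:
    - [0,0,0,0.002,0,0,0]
    - [0,0,0,0.002,0,0,0]
    - [0,0,0,0,0,0,0]
    - [0,0,0,0,0,0,0]

```text
time: 11.07
tool_pos: [0.4935, -0.0038, 0.2387]
tcp_rot: [-3.114, 0.413, 0.004]
wrist_force: [-7.7, 3.4, 7.9]
width: 0.136
grip_force: 80.4
```

```bash
python3 - <<'E'
from h import *
rel();t=read_camera("top");save(t,"top6.png");g=t["color"].astype(int).sum(2)//3
for n in("top5.png","top6.png"):
    i=cv2.imread("pics/"+n).astype(np.float32)[235:290,228:260]
    if n=="top5.png":a=i
    else:print(cv2.phaseCorrelate(a.mean(2),i.mean(2),cv2.createHanningWindow((32,55),cv2.CV_32F)))
E
```

```text
t 11.0667 nose past mouth0: u 64.0 v 1.8 z 0.4 mm F uvz -8.3 1.2 7.9 M [ 0.26  1.23 -0.03] w 0.136
((1.1350287587656247, -3.5316055848175054), 0.7032966017723083)
```

Request:
drive_tool:
  rows:
    - [0,0,0,0.002,0,0,0]
    - [0,0,0,0.002,0,0,0]
    - [0,0,0,0,0,0,0]
    - [0,0,0,0,0,0,0]

```text
time: 11.45
tool_pos: [0.4968, -0.0047, 0.2387]
tcp_rot: [-3.114, 0.413, 0.006]
wrist_force: [-10.3, 2.5, 9.2]
width: 0.138
grip_force: 80.6
```

```bash
python3 - <<'E'
from h import *
rel();t=read_camera("top");p=read_camera("side");save(t,"top7.png");save(p,"side7.png")
i=[cv2.imread("pics/top%d.png"%k).astype(np.float32)[235:290,228:260].mean(2) for k in(5,6,7)]
w=cv2.createHanningWindow((32,55),cv2.CV_32F);print(cv2.phaseCorrelate(i[0],i[1],w),cv2.phaseCorrelate(i[1],i[2],w))
a=cv2.resize(p["color"][230:290,290:350],(400,400),interpolation=3);b=cv2.resize(t["color"][230:290,200:260],(400,400),interpolation=3)
cv2.imwrite("pics/j.png",np.hstack([a,b])[:,:,::-1])
E
```

```text
t 11.45 nose past mouth0: u 67.3 v 1.8 z 0.3 mm F uvz -10.6 -0.3 9.2 M [ 0.32  1.57 -0.04] w 0.138
((1.1350287587656247, -3.5316055848175054), 0.7032966017723083) ((0.5814168740382062, -1.7232659684707592), 1.02972664386034)
```

View pics/j.png

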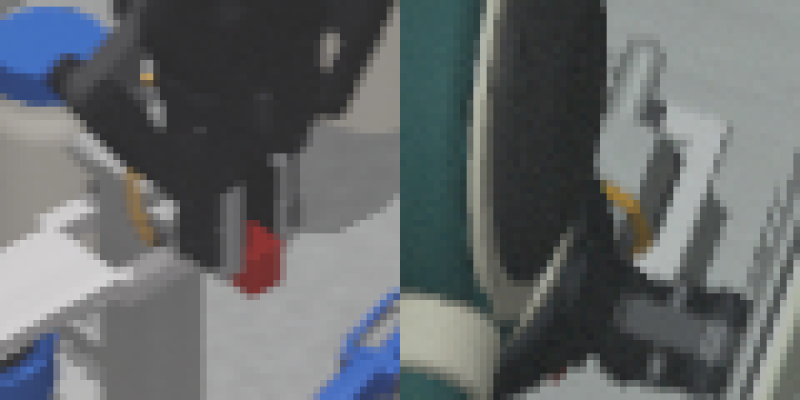

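The nose is out behind the post, and the tray moved as far as the tool in the last step (3.3 mm), so the shoulder is home. Next I ease the tray back and release.

Request:
drive_tool:
  rows:
    - [0,0,0,-0.003,0,0,0]
    - [0,0,0,-0.003,0,0,0]
    - [0,0,0,-0.003,0,0,0]
    - [0,0,0,-0.003,0,0,0]
    - [0,0,0,-0.002,0,0,0]
    - [0,0,0,0,0,0,0]
    - [0,0,0,0,0,0,0]

```text
time: 12.13
tool_pos: [0.4852, -0.0015, 0.2387]
tcp_rot: [-3.114, 0.413, -0.001]
wrist_force: [-2.4, -0.5, 5.8]
width: 0.137
grip_force: 80.0
```

```bash
python3 - <<'E'
from h import *
rel()
E
```

```text
t 12.1333 nose past mouth0: u 55.3 v 1.9 z 0.8 mm F uvz -2.2 -1.1 5.8 M [0.07 0.38 0.01] w 0.137
```

Request:
drive_tool:
  rows:
    - [0,0,0,-0.0025,0,0,0]
    - [0,0,0,0,0,-0.0005,0]
    - [0,0,0,0,0,0,0]
    - [0,0,0,0,0,0,0.2]
    - [0,0,0,0,0,0,0.25]
    - [0,0,0,0,0,0,0.35]
    - [0,0,0,0,0,0,0.4]
    - [0,0,0,0,0,0,0.4]
  force: 20

```text
time: 12.8
tool_pos: [0.4825, -0.0009, 0.2387]
tcp_rot: [3.114, -0.413, -0.001]
wrist_force: [-0.1, -0.1, 0.2]
width: 0.401
grip_force: 0.0
```

Request:
drive_tool:
  rows:
    - [0,0,0,-0.005,0,-0.01,0.4]
    - [0,0,0,-0.005,0,-0.015,0.4]
    - [0,0,0,-0.005,0,-0.015,0.4]
    - [0,0,0,-0.005,0,-0.01,0.4]
    - [0,0,0,0,0,0,0.25]
    - [0,0,0,0,0,0,0.2]
    - [0,0,0,0,0,0,0.2]
    - [0,0,0,0,0,0,0.2]

```text
time: 13.47
tool_pos: [0.4627, 0.0044, 0.288]
tcp_rot: [3.114, -0.413, -0.002]
wrist_force: [0.2, -0.4, 1.0]
width: 0.201
grip_force: 0.0
```

```bash
python3 - <<'E'
from h import *
rel();t=read_camera("top");p=read_camera("side");save(t,"top8.png");save(p,"side8.png")
a=cv2.resize(p["color"][225:295,290:360],(400,400),interpolation=3);b=cv2.resize(t["color"][220:290,195:265],(400,400),interpolation=3)
cv2.imwrite("pics/k.png",np.hstack([a,b])[:,:,::-1])
E
```

```text
t 13.4667 nose past mouth0: u 32.1 v 1.8 z 49.8 mm F uvz 0.3 -0.3 1.0 M [ 0.03 -0.03 -0.01] w 0.201
```

View pics/k.png

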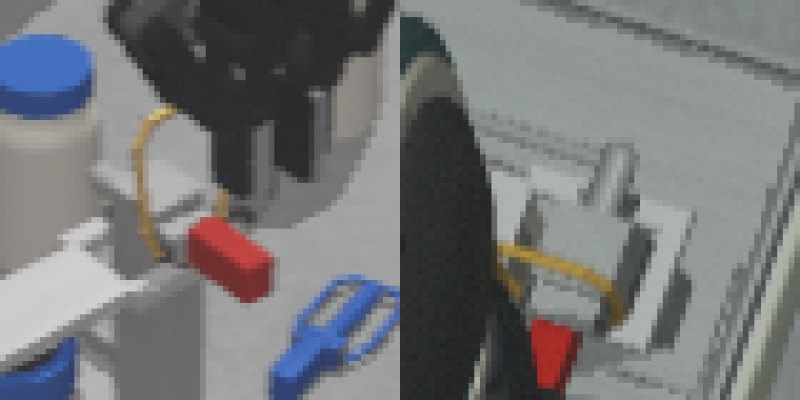

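Request:
drive_tool:
  rows:
    - [0,0,0,0.004,0,0.01,0.17]
    - [0,0,0,0.012,0,0,0.17]
    - [0,0,0,0.012,0,0,0.17]
    - [0,0,0,0.01,0,0,0.17]
    - [0,0,0,0.01,0,0,0.17]
    - [0,0,0,0.008,0,0.002,0.17]
    - [0,0,0,0.008,0,0.003,0.17]
    - [0,0,0,0.006,0,0.004,0.17]

```text
time: 14.23
tool_pos: [0.5313, -0.0141, 0.2692]
tcp_rot: [3.114, -0.413, -0.002]
wrist_force: [-1.6, 0.2, -0.7]
width: 0.169
grip_force: 1.3
```

Request:
drive_tool:
  rows:
    - [0,0,0,0.005,0,0.003,0.17]
    - [0,0,0,0.004,0,0.004,0.17]
    - [0,0,0,0.001,0,0.003,0.17]
    - [0,0,0,0,0,0,0.17]
    - [0,0,0,0,0,-0.008,0.17]
    - [0,0,0,0,0,-0.006,0.17]
    - [0,0,0,0,0,0,0.17]

```text
time: 14.82
tool_pos: [0.5406, -0.0163, 0.2755]
tcp_rot: [-3.114, 0.413, -0.003]
wrist_force: [-0.6, 0.5, 1.0]
width: 0.171
grip_force: 0.3
```

```bash
cat >> h.py <<'E'
def gold(c,y0,y1,x0,x1):
    i=c["color"].astype(int);m=(i[:,:,0]-i[:,:,2]>45)&(i[:,:,1]-i[:,:,2]>20)
    ys,xs=np.nonzero(m[y0:y1,x0:x1]);return np.c_[xs+x0,ys+y0]
E
python3 - <<'E'
from h import *
rel();t=read_camera("top");p=read_camera("side");save(t,"top9.png");save(p,"side9.png")
for c,b in((p,(220,290,290,360)),(t,(215,290,195,265))):
    g=gold(c,*b);print(len(g),g.tolist())
M=np.array([.509,-.010,.238])
for ph in(1.57,1.0,.7,.5,.4,.3,0,-.15):
    for y in(-12,12):
        X=M+u*(-.006+.055*np.cos(ph))+v*(y/1e3+.0018)+np.array([0,0,.055*np.sin(ph)]);print(ph,y,proj(p,X).round(1),proj(t,X).round(1))
E
```

```text
t 14.8167 nose past mouth0: u 112.7 v 1.9 z 37.6 mm F uvz -0.7 0.3 1.0 M [ 0.05  0.11 -0.02] w 0.171
81 [[317, 244], [318, 244], [318, 245], [319, 245], [303, 246], [304, 246], [318, 246], [319, 246], [303, 247], [319, 247], [320, 247], [303, 248], [319, 248], [320, 248], [321, 248], [303, 249], [320, 249], [321, 249], [303, 250], [304, 250], [321, 250], [322, 250], [303, 251], [304, 251], [305, 251], [321, 251], [322, 251], [304, 252], [305, 252], [322, 252], [323, 252], [305, 253], [322, 253], [323, 253], [305, 254], [306, 254], [323, 254], [324, 254], [306, 255], [307, 255], [324, 255], [325, 255], [306, 256], [307, 256], [324, 256], [325, 256], [307, 257], [308, 257], [325, 257], [307, 258], [308, 258], [309, 258], [325, 258], [326, 258], [308, 259], [309, 259], [325, 259], [326, 259], [309, 260], [310, 260], [325, 260], [326, 260], [309, 261], [310, 261], [310, 262], [311, 262], [310, 263], [311, 263], [312, 263], [311, 264], [312, 264], [312, 265], [313, 265], [313, 266], [314, 266], [315, 266], [314, 267], [315, 267], [316, 267], [315, 268], [316, 268]]
43 [[237, 258], [237, 2
[... 362 characters left out ...]
], [235, 268], [236, 268], [234, 269], [235, 269], [236, 269], [234, 270], [235, 270], [233, 271], [234, 271], [233, 272], [234, 272]]
1.57 -12 [326.1 243. ] [225.2 271.8]
1.57 12 [317.4 247.5] [211.6 267.7]
1.0 -12 [316.6 240.2] [231.7 255.9]
1.0 12 [308.  244.6] [218.3 251.9]
0.7 -12 [312.9 241.9] [235.  250.2]
0.7 12 [304.3 246.2] [221.8 246.2]
0.5 -12 [311. 244.] [236.9 247.7]
0.5 12 [302.5 248.4] [223.9 243.8]
0.4 -12 [310.3 245.4] [237.8 247. ]
0.4 12 [301.8 249.8] [224.8 243.1]
0.3 -12 [309.8 247. ] [238.5 246.5]
0.3 12 [301.3 251.3] [225.7 242.6]
0 -12 [309.1 252.5] [240.3 246.8]
0 12 [300.7 256.8] [227.6 243. ]
-0.15 -12 [309.4 255.6] [240.8 248. ]
-0.15 12 [301. 260.] [228.3 244.2]
```

Request:
drive_tool:
  rows:
    - [0,0,0,0.01,0,0,0.17]
    - [0,0,0,0.01,0,0,0.17]
    - [0,0,0,0,0,0.006,0.17]
    - [0,0,0,0,0,0.006,0.17]
    - [0,0,0,0,0,0.006,0.17]
    - [0,0,0,0,0,0.005,0.17]
    - [0,0,0,0,0,0.004,0.17]
    - [0,0,0,0,0,0,0.17]

```text
time: 15.58
tool_pos: [0.5587, -0.0216, 0.2452]
tcp_rot: [3.114, -0.413, -0.004]
wrist_force: [0.2, 0.9, -0.5]
width: 0.17
grip_force: 0.0
```

```bash
python3 - <<'E'
from h import *
rel();p=read_camera("side");g=gold(p,220,290,290,360);print(g[np.lexsort((g[:,1],g[:,0]))].tolist())
E
```

```text
t 15.5833 nose past mouth0: u 131.5 v 1.5 z 6.9 mm F uvz -0.0 0.9 -0.5 M [ 0.    0.03 -0.06] w 0.17
[[304, 247], [304, 248], [304, 249], [304, 250], [304, 251], [305, 245], [305, 246], [305, 247], [305, 248], [305, 249], [305, 250], [305, 251], [305, 252], [305, 253], [306, 245], [306, 246], [306, 252], [306, 253], [306, 254], [307, 244], [307, 245], [307, 254], [307, 255], [307, 256], [308, 244], [308, 245], [308, 256], [308, 257], [308, 258], [309, 243], [309, 244], [309, 257], [309, 258], [309, 259], [310, 243], [310, 244], [310, 258], [310, 259], [310, 260], [310, 261], [311, 242], [311, 243], [311, 260], [311, 261], [311, 262], [311, 263], [312, 242], [312, 243], [312, 262], [312, 263], [312, 264], [312, 265], [313, 241], [313, 242], [313, 264], [313, 265], [313, 266], [314, 241], [314, 242], [314, 265], [314, 266], [314, 267], [315, 242], [315, 243], [315, 266], [315, 267], [315, 268], [316, 242], [316, 243], [316, 267], [316, 268], [317, 243], [317, 268], [317, 269], [318, 243], [318, 244], [318, 245], [318, 269], [319, 244], [319, 245], [319, 246], [320, 246], [320, 247], [320, 248], [321, 248], [321, 249], [321, 250], [322, 249], [322, 250], [322, 251], [323, 251], [323, 252], [323, 253], [324, 252], [324, 253], [324, 254], [324, 255], [325, 254], [325, 255], [325, 256], [326, 255], [326, 256], [326, 257], [326, 258], [326, 259], [327, 257], [327, 258], [327, 259], [327, 260], [327, 261], [328, 260], [328, 261], [328, 262]]
```

Request:
drive_tool:
  rows:
    - [0,0,0,0.003,0,-0.02,0.17]
    - [0,0,0,0.003,0,-0.02,0.17]
    - [0,0,0,0,0,-0.01,0.17]
    - [0,0,0,-0.008,0,0,0.17]
    - [0,0,0,-0.01,0,0,0.17]
    - [0,0,0,-0.004,0,0,0.17]
    - [0,0,0,0,0,0,0.17]

```text
time: 16.22
tool_pos: [0.5422, -0.017, 0.2956]
tcp_rot: [3.114, -0.412, -0.004]
wrist_force: [0.2, 0.4, -0.2]
width: 0.17
grip_force: 0.0
```

Request:
drive_tool:
  rows:
    - [0,0,0,0,0,0.006,0.17]
    - [0,0,0,0,0,0.006,0.17]
    - [0,0,0,0,0,0.005,0.17]
    - [0,0,0,0,0,0.005,0.17]
    - [0,0,0,0.002,0,0.004,0.17]
    - [0,0,0,0.003,0,0.004,0.17]
    - [0,0,0,0,0,0,0.17]
    - [0,0,0,0,0,0,0.17]

```text
time: 16.88
tool_pos: [0.5491, -0.0189, 0.2664]
tcp_rot: [-3.114, 0.413, 0.002]
wrist_force: [0.3, -0.2, -0.2]
width: 0.173
grip_force: 0.0
```

```bash
cat >> h.py <<'E'
from scipy.optimize import minimize_scalar
def ringang(p,dx=0):
    """best ring angle from gold pixels of the side picture (visible part only)"""
    g=gold(p,220,290,290,360);M=np.array([.509,-.010,.238])+u*dx
    S=[(a,19) for a in np.linspace(8,40,20)]+[(a,-19) for a in np.linspace(8,40,20)]+[(40+15*np.sin(q),s*(12+7*np.cos(q))) for q in np.linspace(0,1.57,8) for s in(-1,1)]+[(55,y) for y in np.linspace(-12,12,10)]
    def mod(ph): return np.array([proj(p,M+u*(-.006+a/1e3*np.cos(ph))+v*(y/1e3+.0018)+np.array([0,0,a/1e3*np.sin(ph)])) for a,y in S])
    def cost(ph):
        U=mod(ph);d=np.linalg.norm(g[:,None]-U[None],axis=2).min(1);return np.minimum(d,6).mean()
    c=[(cost(a),a) for a in np.arange(-.4,1.8,.05)];print("ring angle ~ %.2f (err %.2f px)"%min(c)[::-1],"n",len(g),"bbox",g.min(0),g.max(0))
E
python3 - <<'E'
from h import *
rel();p=read_camera("side");save(p,"side10.png");ringang(p)
E
```

```text
t 16.8833 nose past mouth0: u 121.6 v 1.7 z 28.3 mm F uvz 0.4 -0.1 -0.2 M [ 0.03 -0.02  0.  ] w 0.173
ring angle ~ 0.60 (err 1.00 px) n 85 bbox [302 245] [328 269]
```

Request:
drive_tool:
  rows:
    - [0,0,0,0.003,0,0.004,0.17]
    - [0,0,0,0.003,0,0.004,0.17]
    - [0,0,0,0.002,0,0.005,0.17]
    - [0,0,0,0.001,0,0.005,0.17]
    - [0,0,0,0.001,0,0.004,0.17]
    - [0,0,0,0,0,0,0.17]
    - [0,0,0,0,0,0,0.17]

```text
time: 17.52
tool_pos: [0.5588, -0.0213, 0.2449]
tcp_rot: [-3.114, 0.413, 0.0]
wrist_force: [-0.2, 0.1, 2.6]
width: 0.169
grip_force: 1.2
```

```bash
python3 - <<'E'
from h import *
rel();p=read_camera("side");save(p,"side11.png");ringang(p)
E
```

```text
t 17.5167 nose past mouth0: u 131.5 v 1.8 z 6.8 mm F uvz -0.2 0.0 2.6 M [0.08 0.07 0.02] w 0.169
ring angle ~ 0.15 (err 1.18 px) n 58 bbox [301 251] [328 269]
```

Request:
drive_tool:
  rows:
    - [0,0,0,0,0,0.0015,0.17]
    - [0,0,0,0,0,0.0015,0.17]
    - [0,0,0,0,0,0.0015,0.17]
    - [0,0,0,0,0,0,0.17]

```text
time: 17.9
tool_pos: [0.56, -0.0217, 0.2427]
tcp_rot: [3.114, -0.413, 0.006]
wrist_force: [-0.1, -0.5, 8.9]
width: 0.172
grip_force: 4.3
```

Request:
drive_tool:
  rows:
    - [0,0,0,0,0,0.0015,0.17]
    - [0,0,0,0,0,0.0015,0.17]
    - [0,0,0,0,0,0.001,0.17]
    - [0,0,0,0,0,0,0.17]

```text
time: 18.23
tool_pos: [0.5607, -0.0217, 0.2397]
tcp_rot: [3.114, -0.413, 0.009]
wrist_force: [0.1, 0.9, 10.9]
width: 0.169
grip_force: 5.2
```

```bash
python3 - <<'E'
from h import *
rel();p=read_camera("side");save(p,"side12.png");ringang(p)
E
```

```text
t 18.2333 nose past mouth0: u 133.5 v 1.9 z 2.2 mm F uvz -0.1 0.9 10.9 M [-0.03  0.08  0.04] w 0.169
ring angle ~ 0.05 (err 1.06 px) n 51 bbox [301 252] [328 269]
```

Request:
drive_tool:
  rows:
    - [0,0,0,0,0,0.001,0.17]
    - [0,0,0,0,0,0.001,0.17]
    - [0,0,0,0,0,0,0.17]

```text
time: 18.53
tool_pos: [0.5595, -0.0215, 0.2358]
tcp_rot: [3.114, -0.413, 0.004]
wrist_force: [-0.7, -0.2, 0.4]
width: 0.172
grip_force: 0.1
```

Request:
drive_tool:
  rows:
    - [0,0,0,0,0,0.001,0.17]
    - [0,0,0,0,0,0.001,0.17]
    - [0,0,0,0,0,0,0.17]

```text
time: 18.78
tool_pos: [0.5581, -0.0213, 0.2314]
tcp_rot: [3.114, -0.413, -0.003]
wrist_force: [0.1, -0.3, 0.7]
width: 0.173
grip_force: 0.2
```

Request:
drive_tool:
  rows:
    - [0,0,0,0.002,0,-0.008,0.17]
    - [0,0,0,0,0,-0.02,0.17]
    - [0,0,0,0,0,-0.03,0.17]
    - [0,0,0,0,0,-0.04,0.17]
    - [0,0,0,-0.02,0,-0.03,0.17]
    - [0,0,0,-0.02,0.03,0,0.17]
    - [0,0,0,0,0.04,0,0.17]
    - [0,0,0,0,0.04,0,0.17]

```text
time: 19.45
tool_pos: [0.493, -0.1179, 0.3624]
tcp_rot: [3.114, -0.408, 0.005]
wrist_force: [1.3, 0.2, -1.1]
width: 0.168
grip_force: 0.0
```

```bash
python3 - <<'E'
from h import *
rel();p=read_camera("side");t=read_camera("top");save(p,"side13.png");save(t,"top13.png");ringang(p)
print(sorted(gold(p,220,290,290,340).tolist()));print(gold(t,215,290,195,265).tolist())
i=p["color"].astype(int);m=(i[:,:,0]>90)&(i[:,:,0]>2*i[:,:,1]);ys,xs=np.nonzero(m[255:290,315:350]);print("red",len(xs),xs.mean()+315,ys.mean()+255)
s8=cv2.imread("pics/side8.png").astype(int)[:,:,::-1];m=(s8[:,:,0]>90)&(s8[:,:,0]>2*s8[:,:,1]);ys,xs=np.nonzero(m[255:290,315:350]);print("red8",len(xs),xs.mean()+315,ys.mean()+255)
E
```

```text
t 19.45 nose past mouth0: u 93.0 v -108.2 z 124.7 mm F uvz 1.2 0.5 -1.1 M [-0.05 -0.01 -0.04] w 0.168
ring angle ~ -0.15 (err 1.28 px) n 51 bbox [301 258] [328 269]
[[301, 261], [301, 262], [302, 260], [302, 261], [302, 262], [302, 263], [303, 259], [303, 260], [303, 261], [303, 262], [303, 263], [303, 264], [304, 259], [304, 260], [304, 263], [304, 264], [305, 258], [305, 259], [305, 263], [305, 264], [306, 258], [306, 259], [306, 264], [306, 265], [307, 265], [307, 266], [308, 265], [308, 266], [309, 266], [309, 267], [310, 266], [310, 267], [311, 267], [311, 268], [312, 267], [312, 268], [313, 267], [313, 268], [314, 268], [314, 269], [315, 268], [315, 269], [316, 268], [316, 269], [317, 268], [317, 269], [318, 269], [326, 260], [326, 261], [327, 261], [328, 262]]
[[218, 259], [217, 260], [218, 260], [217, 261], [218, 261], [216, 262], [217, 262], [216, 263], [217, 263], [216, 264], [217, 264], [216, 265], [238, 265], [215, 266], [216, 266], [237, 266], [238, 266], [215, 267], [216, 267], [237, 267], [238, 267], [215, 268], [216, 268], [237, 268], [238, 268], [215, 269], [216, 269], [236, 269], [237, 269], [215, 270], [216, 270], [236, 270], [237, 270], [215, 271], [216, 271], [235, 271], [236, 271], [237, 271], [234, 272], [235, 272], [236, 272], [233, 273], [234, 273], [235, 273], [233, 274], [234, 274], [232, 275], [233, 275], [232, 276], [233, 276], [231, 277], [232, 277]]
red 123 330.0081300813008 269.9186991869919
red8 132 329.6515151515151 269.75
```

```bash
python3 - <<'E'
import cv2,numpy as np
a,b=[cv2.imread("pics/side%d.png"%k) for k in(8,13)]
f=lambda i,y0,y1,x0,x1:i[y0:y1,x0:x1].astype(np.float32).mean(2)
def pc(*r):
    A=f(a,*r);return cv2.phaseCorrelate(A,f(b,*r),cv2.createHanningWindow(A.shape[::-1],cv2.CV_32F))
print("bar",pc(270,300,292,326),"bar+bottles",pc(260,330,230,300),"pin",pc(258,282,320,345))
for n,i in(("8",a),("13",b)):
    g=i.astype(int).sum(2)//3
    for y in(264,266,268,270,272): print(n,y,g[y,314:332].tolist())
E
```

```text
bar ((0.06707638232742852, -0.1347192942621671), 0.9807421887362445) bar+bottles ((0.007377386646396644, 0.04706447236846856), 0.9961505285751673) pin ((0.47135116565739565, 0.32245679861888554), 0.9039535395304362)
8 264 [108, 109, 108, 129, 164, 177, 179, 180, 171, 144, 120, 107, 107, 106, 107, 106, 125, 132]
8 266 [102, 101, 98, 96, 109, 145, 158, 136, 122, 77, 80, 97, 106, 107, 107, 107, 107, 110]
8 268 [105, 101, 100, 96, 78, 80, 98, 108, 96, 72, 69, 69, 73, 84, 100, 108, 108, 108]
8 270 [104, 105, 103, 88, 66, 67, 92, 108, 98, 75, 68, 68, 68, 69, 68, 72, 86, 102]
8 272 [103, 114, 136, 148, 148, 149, 149, 142, 129, 121, 106, 73, 68, 68, 68, 68, 69, 69]
13 264 [100, 101, 101, 123, 168, 182, 172, 174, 175, 164, 131, 105, 97, 78, 79, 81, 89, 103]
13 266 [101, 100, 100, 101, 104, 136, 171, 179, 151, 83, 73, 78, 77, 78, 77, 77, 77, 77]
13 268 [142, 147, 139, 115, 73, 79, 95, 103, 94, 75, 65, 67, 67, 73, 77, 77, 77, 77]
13 270 [99, 101, 99, 90, 75, 74, 96, 104, 90, 68, 65, 66, 66, 67, 65, 67, 74, 78]
13 272 [98, 109, 131, 142, 142, 144, 143, 136, 123, 116, 105, 78, 65, 66, 65, 66, 67, 66]
```

Ring reads -0.15 (closed) and the tray is at rest. To make sure the shoulder is home, I'll give the grip's rear a gentle final push with shut fingers.

Request:
drive_tool:
  rows:
    - [0,0,0,-0.03,0,0,0]
    - [0,0,0,-0.03,-0.01,0,0]
    - [0,0,0,-0.024,-0.02,0,0]
    - [0,0,0,0,-0.03,0,0]
    - [0,0,0,0,-0.03,0,0]
    - [0,0,0,0,-0.02,0.02,0]
    - [0,0,0,0,0,0.03,0]
    - [0,0,0,0,0,0.03,0]

```text
time: 20.22
tool_pos: [0.4422, 0.0122, 0.281]
tcp_rot: [-3.114, 0.408, -0.005]
wrist_force: [0.3, 0.3, -0.3]
width: -0.003
grip_force: 0.0
```

```bash
python3 - <<'E'
from h import *
rel();plan(np.array([.509,-.010,.234])+u*(-.068)+v*.0018,-15,1)
E
```

```text
t 20.2167 nose past mouth0: u 10.2 v 4.2 z 43.3 mm F uvz 0.2 0.3 -0.3 M [-0.04  0.   -0.06] w -0.003
t 20.22 from [0.4422 0.0122 0.281 ] F [ 0.3  0.3 -0.3]
[-0.07, -0.18, 0.06, 0.0022, 0.0024, 0.047]
```

Request:
drive_tool:
  rows:
    - [0,0,0,0,0.002,0.02,0]
    - [0,0,0,0,0,0.018,0]
    - [0,0,0,0,0,0,0]
    - [0,0,0,0,0,0,0]

```text
time: 20.55
tool_pos: [0.4398, 0.0089, 0.2418]
tcp_rot: [3.114, -0.412, -0.004]
wrist_force: [-0.5, 0.3, 0.1]
width: 0.001
grip_force: 0.0
```

```bash
python3 - <<'E'
from h import *
rel()
E
```

```text
t 20.55 nose past mouth0: u 8.7 v 0.2 z 3.6 mm F uvz -0.6 0.2 0.1 M [0.   0.   0.01] w 0.001
```

Request:
drive_tool:
  rows:
    - [0,0,0,0.003,0,0,0]
    - [0,0,0,0.003,0,0,0]
    - [0,0,0,0.002,0,0,0]
    - [0,0,0,0.002,0,0,0]
    - [0,0,0,0.002,0,0,0]
    - [0,0,0,0.002,0,0,0]
    - [0,0,0,0,0,0,0]
    - [0,0,0,0,0,0,0]

```text
time: 21.22
tool_pos: [0.4541, 0.0048, 0.2425]
tcp_rot: [-3.114, 0.413, 0.0]
wrist_force: [-0.6, -0.1, -0.0]
width: 0.002
grip_force: 0.0
```

```bash
python3 - <<'E'
from h import *
rel()
E
```

```text
t 21.2167 nose past mouth0: u 23.6 v -0.1 z 4.5 mm F uvz -0.6 -0.2 -0.0 M [-0.02  0.04  0.02] w 0.002
```

Request:
drive_tool:
  rows:
    - [0,0,0,-0.004,-0.002,0,0]
    - [0,0,0,0,0,0.006,0]
    - [0,0,0,0.003,0,0,0]
    - [0,0,0,0.003,0,0,0]
    - [0,0,0,0.003,0,0,0]
    - [0,0,0,0.002,0,0,0]
    - [0,0,0,0,0,0,0]
    - [0,0,0,0,0,0,0]

```text
time: 21.88
tool_pos: [0.4607, 0.0049, 0.2359]
tcp_rot: [3.114, -0.413, -0.003]
wrist_force: [-3.1, 0.6, -2.6]
width: -0.0
grip_force: 1.8
```

```bash
python3 - <<'E'
from h import *
rel()
E
```

```text
t 21.8833 nose past mouth0: u 30.0 v 1.8 z -2.3 mm F uvz -3.1 -0.2 -2.6 M [ 0.11  0.58 -0.04] w -0.0
```

Request:
drive_tool:
  rows:
    - [0,0,0,0.002,0,0,0]
    - [0,0,0,0.002,0,0,0]
    - [0,0,0,0,0,0,0]
    - [0,0,0,0,0,0,0]

```text
time: 22.22
tool_pos: [0.464, 0.004, 0.2358]
tcp_rot: [-3.114, 0.413, 0.005]
wrist_force: [-6.3, 1.0, -0.9]
width: -0.0
grip_force: 2.8
```

```bash
python3 - <<'E'
from h import *
rel()
E
```

```text
t 22.2167 nose past mouth0: u 33.4 v 1.8 z -2.4 mm F uvz -6.4 -0.7 -0.9 M [ 0.24  0.98 -0.04] w -0.0
```

Request:
drive_tool:
  rows:
    - [0,0,0,0.002,0,0,0]
    - [0,0,0,0.002,0,0,0]
    - [0,0,0,0.002,0,0,0]
    - [0,0,0,0,0,0,0]
    - [0,0,0,0,0,0,0]

```text
time: 22.63
tool_pos: [0.4689, 0.0027, 0.2358]
tcp_rot: [-3.114, 0.413, 0.008]
wrist_force: [-8.9, 2.4, 1.3]
width: 0.004
grip_force: 4.3
```

```bash
python3 - <<'E'
from h import *
rel()
E
```

```text
t 22.6333 nose past mouth0: u 38.5 v 1.7 z -2.6 mm F uvz -9.2 0.0 1.3 M [ 0.23  1.37 -0.05] w 0.004
```

Request:
drive_tool:
  rows:
    - [0,0,0,-0.003,0,0,0]
    - [0,0,0,-0.003,0,0,0]
    - [0,0,0,-0.003,0,0,0]
    - [0,0,0,-0.004,0,0,0]
    - [0,0,0,-0.004,0,0,0]
    - [0,0,0,-0.004,0,0,0]
    - [0,0,0,-0.008,0,0,0]
    - [0,0,0,-0.01,0,0,0]

```text
time: 23.3
tool_pos: [0.4335, 0.0125, 0.2371]
tcp_rot: [-3.114, 0.413, -0.003]
wrist_force: [-0.4, 1.1, 0.3]
width: -0.002
grip_force: 0.0
```

Request:
drive_tool:
  rows:
    - [0,0,0,0,0,-0.03,0]
    - [0,0,0,0,0,-0.04,0]
    - [0,0,0,0,0.03,-0.04,0]
    - [0,0,0,0,0.04,0,0]
    - [0,0,0,0,0.04,0,0]
    - [0,0,0,0,0.03,0,0]
    - [0,0,0,0,0,0,0]
    - [0,0,0,0,0,0,0]

```text
time: 23.97
tool_pos: [0.3973, -0.1188, 0.3401]
tcp_rot: [-3.114, 0.419, -0.001]
wrist_force: [-0.2, 0.8, 0.4]
width: -0.002
grip_force: 0.0
```

```bash
python3 - <<'E'
from h import *
rel();p=read_camera("side");t=read_camera("top");save(p,"side14.png");save(t,"top14.png");ringang(p)
i=p["color"].astype(int);m=(i[:,:,0]>90)&(i[:,:,0]>2*i[:,:,1]);ys,xs=np.nonzero(m[255:290,315:350]);print("red",len(xs),xs.mean()+315,ys.mean()+255)
g=i.sum(2)//3
for y in(264,266,268,270,272): print(y,g[y,314:332].tolist())
E
```

```text
t 23.9667 nose past mouth0: u 0.8 v -134.4 z 102.2 mm F uvz -0.4 0.7 0.4 M [-0.02 -0.04  0.06] w -0.002
ring angle ~ -0.15 (err 1.28 px) n 46 bbox [301 258] [327 269]
red 127 329.93700787401576 269.68503937007875
264 [101, 101, 101, 122, 156, 171, 172, 174, 167, 141, 111, 104, 104, 104, 104, 114, 117, 107]
266 [100, 100, 100, 101, 103, 126, 163, 177, 147, 72, 76, 91, 102, 105, 104, 104, 104, 104]
268 [135, 148, 147, 119, 82, 77, 93, 103, 92, 69, 66, 67, 68, 78, 95, 103, 105, 105]
270 [100, 101, 96, 82, 83, 92, 99, 103, 90, 68, 66, 65, 67, 66, 67, 70, 81, 97]
272 [99, 109, 132, 142, 143, 144, 143, 136, 124, 116, 104, 78, 66, 65, 66, 66, 67, 67]
```

```bash
python3 -c "
from workcell import workorder
print(workorder.finish_job())"
```

```text
the job is handed in; nothing more can be done
None
```

I pushed the pin in until its shoulder was home against the post and snapped the ring shut below the nose (ring angle about -0.15 rad). The job was handed in at about 24 s with the robot clear; the final state comes from camera and force readings, and I did not re-check the bystanders' positions afterwards.

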